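Open the fan control box and press its push button

TASK

The fan control box leaning in the white cradle is ready for its function test. Pull its door wide open by the handle, at least square to the box so that it stays clear, then push the round push button inside fully down, hold it for about half a second and let it spring back. Leave the door standing open, do not turn the switch beside the button, and do not disturb the loose things on the bench.

Things in the scene. Friction and masses are not known exactly. Their poses are not given: they have to be found in the camera images.
- work_holder: Fixed: aluminium plate 320 x 320 x 10 mm with two white plastic cradle ribs and a leaning light-grey steel control box. Origin on the bench below the centre of the box's back; z up, y to the box's hinge side. The box front looks up and along -x: outward is (-0.616, 0, 0.788) here, 38 deg from vertical; up the slope is (0.788, 0, 0.616). Plate x -170 to 150, y +-160 mm. Place and yaw vary.
- box_rim (a point): Centre of the box's open rim, just under the shut door; axes of work_holder. Box outside 220 mm wide (y), 200 mm up the slope, 100 mm deep, walls 3 mm; highest edge 232 mm above the bench. Its upper wall overhangs the controls and leaves no fair room for a gripper pointing straight down at the button. Duct, power supply and terminals in the lower half stay 34 mm or more inside the rim.
- door (a joint): Door angle, rad: 0 shut, 1.57 square to the box, stop at 2.0; starts at 0 to 0.15. Hinged up the slope along the front's left (+y) edge: the right edge swings up and over to the left. Stiff hinge, stays where it is left; 3 to 5 N at the handle move it. Door 220 x 200 x 11 mm, light-grey steel, about 0.32 kg.
- door_handle (a point): Middle of the door's bow handle, on the bar's axis: dark steel round bar 10 mm thick, 110 mm long, parallel to the hinge, 35 mm off the door's outer face, 26 mm from its free right edge, 198 mm across the door from the hinge line (and 45 mm out from it). Axes turn with the door: x along the bar, up the slope; y towards the hinge; z out of the door's outer face.
- door_hinge (a point): Middle of the door's hinge line, at the left edge of the front. Axes turn with the door: x along the hinge line, up the slope; z out of the door's outer face; y in the door's plane, pointing away from the panel. The door opens by turning about -x.
- push_button (a joint): How far the push button is pressed, m: 0 released, 0.006 fully down at its end stop. Spring: begins to move at 1.5 N, fully down at 5 N, comes back by itself.
- button_top (a point): Centre of the push button's top, moves with it: plain black flat round cap 23 mm across, 10 mm proud of a 30 mm steel bezel (4 mm when down), on a grey 45 x 44 mm adapter. z out of the button (press along -z), x up the slope. It is 52 mm inside the rim plane, 57 mm from the upper wall, and 45 to 70 mm right or 0 to 25 mm left of the box's middle, the switch in the other place. Behind the door.
- switch_tip (a point): Pointer tip of the turn switch, to be left alone: black bar handle 28 x 8 mm standing 18 mm above a bezel like the button's, on a like adapter on the same rail, 45 mm or more from the button, centre to centre. The tip is 14 mm from its axis and points within 40 deg of up the slope.
- fan: Loose black axial fan, 119 x 119 x 38 mm, lying flat on the bench beside the right (-y) edge of the work holder's plate. Origin at the centre of its underside.
- screwdriver: Loose screwdriver with black handle, 190 mm long, lying on the bench along the left (+y) edge of the work holder's plate. Origin at the underside of its middle.
- circuit_board: Loose green circuit board, 105 x 62 mm, 23 mm high over its parts, lying on the bench in front (-x) of the work holder's plate. Origin at the centre of its underside.
- parts_bin: Loose black open stacking bin of screws, 160 x 100 x 74 mm, on the bench behind (+x) the work holder's plate. Origin at the centre of its underside.

How it is judged:
By the outcome, as a careful person would: the job done as asked, in the order asked, and still so for the second after the job is handed in, with the robot touching nothing.
It also fails if it takes over 64 s, if anything falls off the work surface, if the arm or the gripper's body presses on something with over 40 N, if the wrist force passes 120 N, or if a joint passes its speed limit or range.

ROBOT

A 7-joint arm with a two-finger parallel gripper is mounted at the origin on the work surface. World frame = base frame: x ahead of the robot, y to its left, z up, the work surface at z = 0. Lengths are in m, angles in degrees, forces in N, time in s.
With the tool pointing down it reaches from about 0.425 to 0.875 m from the base axis. Payload 4.7 kg.
Tool frame: the origin (TCP) lies between the finger pads, 19 mm behind the fingertips; this is the grasp point; z points along the fingers, y is the line along which they close (so a half turn about z gives the same grasp; the last joint's range is limited). The gripper opens to 87 mm and grips with 3 to 60 N. Pads are 19 mm wide; open, the fingers measure 117 mm over their backs; the gripper's body (75 mm by 190 mm) begins 51 mm behind the grasp point.
Start: joints at [78.1, 18.392, -4.016, 83.108, 1.295, 78.541, -3.26], TCP at [0.143, -0.634, 0.241] pointing down, gripper open.
Joint ranges: [-163.93, 163.93], [-17.29, 119.83], [-79.2, 71.16], [3.27, 140.29], [-89.18, 269.18], [5.43, 117.66], [-154.24, 154.24]. Speed limits (degrees/s): [147.25, 147.25, 180, 180, 180, 180, 180].

INTERFACE

Orientations are given as [roll, pitch, yaw] about the fixed x, y, z axes, in that order (R = Rz(yaw) Ry(pitch) Rx(roll)).
In Python, from cell import env gives the robot as it stands. The module is installed in compiled form; this text tells all that it offers.
- The arm moves only by the tool step_arm, never from a script. Its argument "steps" is one flat list of numbers, 5 for each row, row after row: the opening, from 0 (shut) to 1 (fully open), then the shift along the tool's x, y, z in mm, then the turn about the tool's z in degrees. In form: [grip, dx, dy, dz, roll, grip, dx, dy, dz, roll, ...]. A call has 1 to 12 rows; each row shifts and turns the commanded pose from where the row before left it, along the tool's axes as they then stand; what a row does not reach is not made up. A row lasts 1/8 s, in which the tool goes at most 62.5 mm and 10.7 degrees, less where a joint would pass 70% of its speed; a pose out of reach is approached as far as the arm can. A call with a gripper value outside its range is refused whole. The fingers move at their own pace and stop on an object; "grip_force" is the grip in N (left out, the last holds). Time passes only in rows, so rows that do not move let the fingers close. It gives the time, the measured TCP pose, the force, the opening and the grip force at its end, in the units of the state.
- env.get_obs(): the state, without advancing time (a new reading comes with each control period).
- env.read_camera(name): name is "scene" or "top"; returns a dict with "image" (420x560x3 uint8, red, green, blue), "camera_matrix" (3x3 intrinsics, pixels), "R" (3x3) and "t" (3): a world point X has camera coordinates R X + t. Camera axes: x right, y down, z forward; pixel columns grow to the right and rows downward; lengths in m; the calibration is good to about 2 mm. A picture is of the moment at which its call begins. There is no depth.
- env.sign_off(): hands the job in; it is judged then, once.
The state is a dict: "time_s": time; "qpos": joint angles; "joint_velocities": joint speeds; "effort": joint torques, N m; "tool_pos": TCP position; "tool_rot": TCP orientation; "force": force on the tool from outside, world axes, zero at the start; "wrist_torque": the same for the moment, N m; "grip_width": finger opening in m; "grasp_force": force on a finger pad.
Only numpy, scipy, OpenCV 4.12 (cv2) and the standard library are available. Lean on these libraries where they do the work, as an engineer would, in place of code of your own. Each camera call takes 0.05 s, during which the arm holds its last target. There are 200 camera calls.

## Working session

There is one attempt and no reset: what is moved stays moved. The work goes in short steps, Python scripts to look and compute and a tool call to move; the robot and the scene stay as the last step left them, time stands still between calls to the robot, and variables do not carry over. Pictures are saved under pics/ and viewed, at most 10 in all, crops included, and the job is handed in when it is done.

Besides the shell and the picture viewer there is one more tool, called after "Request:" as name(argument=value, ...) on one line, values as JSON. step_arm: Moves the arm, as the interface text tells. Its arguments: {"type":"object","properties":{"steps":{"type":"array","items":{"type":"number"}},"grip_force":{"type":"number"}},"required":["steps"]}

```bash
mkdir -p pics
python3 - <<'E'
from cell import env
import cv2,numpy as np
o=env.get_obs()
print(o['time_s'],o['tool_pos'],o['tool_rot'],o['force'])
for n in("scene","top"):
    d=env.read_camera(n); cv2.imwrite(f"pics/{n}0.png",d["image"][:,:,::-1])
    np.savez(f"{n}.npz",K=d["camera_matrix"],R=d["R"],t=d["t"]); print(n,d["camera_matrix"].tolist(),np.round(d["R"],3).tolist(),(-d["R"].T@d["t"]))
E
```

```text
0.0 [ 0.14280771 -0.63357791  0.24016258] [-1.79890302e+02  6.33248812e-03  1.27091432e+01] [-1.03225188 -0.52176978  0.00601158]
scene [[478.1244423415984, 0.0, 274.6271920619973], [0.0, 478.1244423415984, 210.16797678147063], [0.0, 0.0, 1.0]] [[0.396, 0.918, 0.01], [0.622, -0.26, -0.739], [-0.676, 0.299, -0.674]] [ 1.1661824  -0.32821979  0.74240412]
top [[468.0557263662733, 0.0, 280.8056083251751], [0.0, 468.0557263662733, 208.11148441499228], [0.0, 0.0, 1.0]] [[0.021, -0.999, -0.029], [-0.993, -0.018, -0.114], [0.114, 0.031, -0.993]] [ 0.44416969 -0.08018348  1.20646462]
```

View pics/scene0.png

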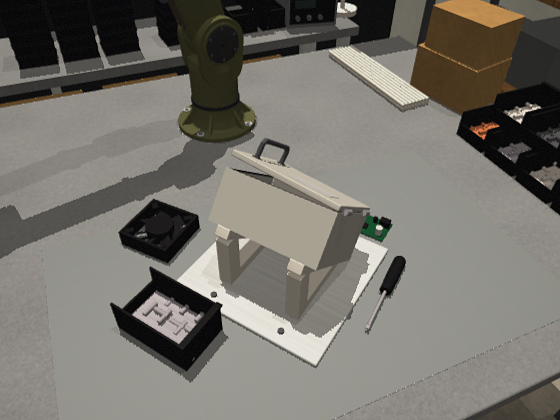

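View pics/top0.png

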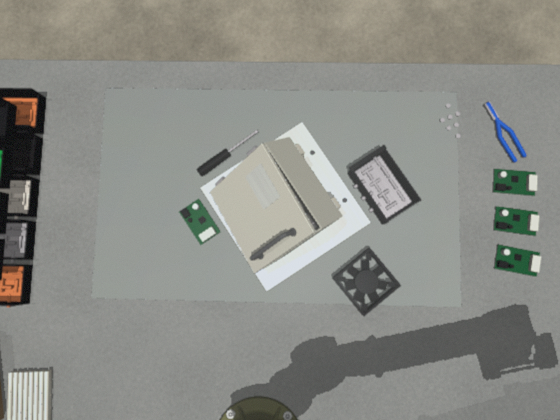

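The scene view shows the box with its door slightly ajar. In the top view the plate corners are near (302,122), (370,222), (266,290) and (200,187), and the handle runs from (253,256) to (295,234). The steps have no tilt axis, so I plan to get the tilt by pushing against the reach limit, and I'll test that in free space.

```bash
cat > h.py <<'E'
import numpy as np,cv2
C={n:np.load(f"{n}.npz") for n in("scene","top")}
def ray(n,p):
    c=C[n];d=c["R"].T@np.linalg.inv(c["K"])@np.array([p[0],p[1],1.]);return -c["R"].T@c["t"],d/np.linalg.norm(d)
def plane(n,p,z): o,d=ray(n,p);return o+d*(z-o[2])/d[2]
def tri(a,b):
    o1,d1=ray("scene",a);o2,d2=ray("top",b)
    s=np.linalg.lstsq(np.c_[d1,-d2],o2-o1,rcond=None)[0];p,q=o1+s[0]*d1,o2+s[1]*d2
    return (p+q)/2,np.linalg.norm(p-q)
def proj(n,X):
    c=C[n];v=c["K"]@(c["R"]@X+c["t"]);return v[:2]/v[2]
E
python3 - <<'E'
from h import *
im=cv2.imread("pics/top0.png")
roi=np.zeros(im.shape[:2],np.uint8);roi[110:300,190:380]=1
m=((im.min(2)>205)&(roi>0)).astype(np.uint8)
m=cv2.morphologyEx(m,cv2.MORPH_OPEN,np.ones((3,3)))
n,l,s,_=cv2.connectedComponentsWithStats(m);print(s[1:])
ys,xs=np.where(m>0);P=np.array([plane("top",p,.010)[:2] for p in zip(xs,ys)],np.float32)
r=cv2.minAreaRect(P);print("plate rect",r);print(cv2.boxPoints(r))
# handle masks
for nme,(x0,y0,x1,y1) in dict(top=(240,222,305,268),scene=(245,130,300,172)).items():
    im=cv2.imread(f"pics/{nme}0.png");g=im.max(2)[y0:y1,x0:x1]<80
    n,l,s,c=cv2.connectedComponentsWithStats(g.astype(np.uint8))
    for i in range(1,n):
        if s[i,4]>30:
            ys,xs=np.where(l==i);q=cv2.minAreaRect(np.c_[xs+x0,ys+y0].astype(np.float32));print(nme,s[i],q,cv2.boxPoints(q).tolist())
def crop(n,b,f):
    x0,y0,x1,y1=b;return cv2.resize(cv2.imread(f"pics/{n}0.png")[y0:y1,x0:x1],None,fx=f,fy=f,interpolation=cv2.INTER_CUBIC)
a=crop("top",(240,215,310,275),5);b=crop("scene",(220,130,300,190),5);
cv2.imwrite("pics/h0.png",np.hstack([cv2.resize(a,(395,338)),cv2.resize(b,(400,338))]))
E
```

```text
[[ 257  124  112  166 4014]
 [ 223  171    6    5   22]
 [ 202  179   16   32  192]
 [ 194  205    3    3    9]
 [ 221  217    3    3    9]
 [ 200  229   14   11   88]]
plate rect ((0.57127445936203, -0.02308499813079834), (0.31495338678359985, 0.3835950791835785), 34.38730239868164)
[[ 0.3329944   0.04625341]
 [ 0.5496428  -0.27030408]
 [ 0.8095545  -0.09242341]
 [ 0.5929061   0.22413409]]
scene [  9   9  35  27 268] ((272.050048828125, 151.34999084472656), (31.306547164916992, 21.503488540649414), 18.434947967529297) [[253.800048828125, 156.59999084472656], [260.60003662109375, 136.1999969482422], [290.300048828125, 146.09999084472656], [283.50006103515625, 166.49998474121094]]
```

View pics/h0.png

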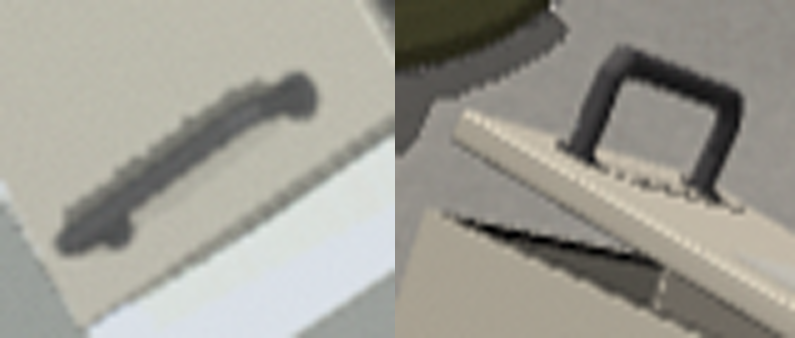

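Request:
step_arm(steps=[1,0,0,-60,0,1,0,0,-40,0])

```text
time_s: 0.35
tool_pos: [0.1429, -0.6342, 0.343]
tool_rot: [180.0, 0.0, 12.7]
force: [0.5, -0.3, 0.6]
grip_width: 0.0867
grasp_force: 0.0
```

Run:
```python
from h import *
im=cv2.imread("pics/top0.png")
roi=np.zeros(im.shape[:2],np.uint8);roi[110:300,190:380]=1
m=((im.min(2)>195)&(roi>0)).astype(np.uint8)
m=cv2.morphologyEx(m,cv2.MORPH_OPEN,np.ones((3,3)))
m[:,:][np.add.outer(np.arange(420),0*np.arange(560))>0]*=1
yy,xx=np.mgrid[:420,:560]; m[(xx<222)&(yy>=208)]=0
ys,xs=np.where(m>0);P=np.array([plane("top",p,.010)[:2] for p in zip(xs,ys)],np.float32)
r=cv2.minAreaRect(P);print("plate",r);print(cv2.boxPoints(r))
for a in((267,141),(286.6,147.8)):
  for b in((252.8,257.3),(287,232.8)): print(a,b,tri(a,b))
```

```text
plate ((0.5787002444267273, -0.033747583627700806), (0.3165227770805359, 0.3590378165245056), 34.44585037231445)
[[ 0.3466475   0.02477775]
 [ 0.549729   -0.27130678]
 [ 0.810753   -0.09227291]
 [ 0.6076715   0.20381162]]
(267, 141) (252.8, 257.3) (array([ 0.44634875, -0.00873517,  0.21108237]), np.float64(0.03584305009633627))
(267, 141) (287, 232.8) (array([ 0.5048025 , -0.05863964,  0.2580859 ]), np.float64(0.0114891186865667))
(286.6, 147.8) (252.8, 257.3) (array([0.45272816, 0.01077616, 0.19150446]), np.float64(0.0016766546610973655))
(286.6, 147.8) (287, 232.8) (array([ 0.51298315, -0.04260259,  0.24415666]), np.float64(0.04626828205891198))
```

```bash
cat >> h.py <<'E'
def frame(cx,cy,yawdeg):
    a=np.radians(yawdeg);Rz=np.array([[np.cos(a),-np.sin(a),0],[np.sin(a),np.cos(a),0],[0,0,1]])
    return Rz,np.array([cx,cy,0.])
OUT=np.array([-.616,0,.788]);UP=np.array([.788,0,.616]);Y=np.array([0,1.,0])
HINGE=np.array([-61.6,114,170.4])/1e3+OUT*.001
def handle(th,s=0): # holder frame
    v=np.array([-.198,.045]);c,sn=np.cos(th),np.sin(th) # y,out ; free edge swings outwards
    return HINGE+UP*s+Y*(v[0]*c+v[1]*sn)+OUT*(-v[0]*sn+v[1]*c)
E
python3 - <<'E'
from h import *
im=cv2.imread("pics/top0.png");g=cv2.cvtColor(im,cv2.COLOR_BGR2GRAY)
c=np.array([[302,122],[370,222],[266,290],[200,187]],np.float32).reshape(-1,1,2)
cv2.cornerSubPix(g,c,(5,5),(-1,-1),(3,40,.01));c=c.reshape(-1,2)
W=np.array([plane("top",p,.010) for p in c]);print(c,W)
print([np.linalg.norm(W[i]-W[(i+1)%4]) for i in range(4)])
# corners in holder: (+x,+y),(+x,-y),(-x,-y),(-x,+y)
L=np.array([[.15,.16],[.15,-.16],[-.17,-.16],[-.17,.16]])
def fit(i):
    A=L[i];B=W[i][:,:2];a0,b0=A.mean(0),B.mean(0);u,_,vt=np.linalg.svd((A-a0).T@(B-b0));R=vt.T@u.T
    t=b0-R@a0;return np.degrees(np.arctan2(R[1,0],R[0,0])),t,B-(A@R.T+t)
y,t,r=fit([0,1,2,3]);print(y,t,r)
R,o=frame(*t,y)
for X in((0.4527,.0108,.1915),(.505,-.0586,.258)):
    h=R.T@(np.array(X)-o)-HINGE;print("up",h@UP,"y",h[1],"out",h@OUT,"th",np.degrees(np.arctan2(h@OUT,-h[1])-np.arctan2(45,198)))
for th in(0,.05,.1,.15):
    print(th,[[proj(n,R@handle(th,s)+o).round(1).tolist() for s in(-.05,.05)] for n in("scene","top")])
E
```

```text
[[301.49496 121.57319]
 [370.34702 221.8181 ]
 [266.28406 290.69037]
 [199.7654  187.41142]] [[ 0.81104508 -0.09203982  0.01      ]
 [ 0.55021471 -0.27182468  0.01      ]
 [ 0.37077773 -0.01035717  0.01      ]
 [ 0.63168043  0.16940731  0.01      ]]
[np.float64(0.31678869543828936), np.float64(0.31711652568708687), np.float64(0.3168366888025295), np.float64(0.3170587909466985)]
-55.48568051400738 [ 0.59659561 -0.05944344] [[-0.0023799   0.00034336]
 [ 0.00046481  0.0018744 ]
 [ 0.00234373 -0.00033316]
 [-0.00042864 -0.00188459]]
up -0.048318663142120646 y -0.19276697868183626 out 0.06355891027353593 th 5.444096919761527
up 0.0610581958515044 y -0.18899546957232222 out 0.06248080730390012 th 5.489320517446699
0 [[[281.2, 155.9], [259.1, 149.7]], [[258.2, 256.7], [287.8, 235.3]]]
0.05 [[[283.9, 151.6], [262.1, 145.0]], [[255.0, 257.2], [284.6, 235.7]]]
0.1 [[[286.8, 147.5], [265.2, 140.4]], [[251.6, 257.6], [281.3, 235.9]]]
0.15 [[[289.9, 143.5], [268.6, 135.9]], [[248.1, 257.7], [277.8, 235.9]]]
```

Request:
step_arm(steps=[1,0,0,0,9.7,1,0,0,0,9.7,1,0,0,0,9.7,1,0,0,0,9.7,1,0,0,0,9.7,1,0,0,0,9.7,1,0,0,0,10,1,9,-48,0,0,1,9,-48,0,0,1,9,-48,0,0,1,9,-48,0,0,1,9,-48,0,0])

```text
time_s: 1.85
tool_pos: [0.3674, -0.5343, 0.3407]
tool_rot: [180.0, 0.0, -55.5]
force: [1.0, -0.9, -0.3]
grip_width: 0.0874
grasp_force: 0.0
```

Request:
step_arm(steps=[1,50,0,0,0,1,50,0,0,0,1,50,0,0,0,1,50,0,0,0,1,50,0,0,0])

```text
time_s: 2.48
tool_pos: [0.5032, -0.6953, 0.3362]
tool_rot: [176.8, -0.0, -51.4]
force: [2.8, 1.3, -0.9]
grip_width: 0.0874
grasp_force: 0.0
```

Request:
step_arm(steps=[1,40,0,0,0,1,40,0,0,0])

```text
time_s: 2.72
tool_pos: [0.537, -0.719, 0.3231]
tool_rot: [177.8, -2.0, -50.6]
force: [-5.2, 3.4, 10.2]
grip_width: 0.0868
grasp_force: 0.0
```

```bash
python3 -c "
from cell import env
o=env.get_obs();print(o['qpos'],o['tool_pos'],o['tool_rot'])"
```

```text
[ 50.81146928  62.70192915  -3.73489354   3.2536544    6.02504377
 112.05921882 -89.15328646] [ 0.53701972 -0.71903387  0.323055  ] [177.7861835   -1.97654118 -50.63108684]
```

Request:
step_arm(steps=[1,-40,0,-40,0,1,-30,0,-50,0,1,-10,0,-60,0,1,0,0,-60,0,1,0,0,-60,0,1,0,0,-60,0])

```text
time_s: 3.48
tool_pos: [0.4494, -0.5939, 0.5803]
tool_rot: [177.1, -8.1, -50.7]
force: [0.8, 0.0, 0.2]
grip_width: 0.087
grasp_force: 0.0
```

```bash
cat > st.py <<'E'
from cell import env
import numpy as np
from scipy.spatial.transform import Rotation as Ro
o=env.get_obs();R=Ro.from_euler('xyz',o['tool_rot'],degrees=True).as_matrix()
print(np.round(o['qpos'],2),np.round(o['tool_pos'],4),np.round(o['tool_rot'],1),'z',R[:,2].round(3),'t',o['time_s'])
a=np.radians(-55.5);u=np.array([np.cos(a),np.sin(a),0]);w=np.array([-u[1],u[0],0])
print('tilt along u',np.degrees(np.arctan2(R[:,2]@u,-R[2,2])),'side',np.degrees(np.arcsin(R[:,2]@w)),'x.up',R[:,0]@(u*.788+[0,0,.616]),'y.w',R[:,1]@w)
E
python3 st.py
```

```text
[ 45.51  36.82  17.59  17.96  -9.92 117.61 -87.18] [ 0.4494 -0.5939  0.5803] [177.1  -8.1 -50.7] z [ 0.051 -0.141 -0.989] t 3.475
tilt along u 8.336973507188198 side -2.158585685739369 x.up 0.8643899060964737 y.w -0.9957939348765933
```

Request:
step_arm(steps=[1,0,0,-60,0,1,0,0,-60,0,1,0,0,-60,0,1,0,0,-60,0])

```text
time_s: 3.98
tool_pos: [0.3931, -0.5071, 0.7059]
tool_rot: [176.7, -16.3, -50.2]
force: [0.4, 0.3, -0.4]
grip_width: 0.087
grasp_force: 0.0
```

```bash
python3 st.py
```

```text
[ 39.81  22.1   20.45  24.62  -7.26 117.61 -87.19] [ 0.3931 -0.5071  0.7059] [176.7 -16.3 -50.2] z [ 0.136 -0.252 -0.958] t 3.975
tilt along u 16.57510568794853 side -1.7647868464246257 x.up 0.9262442667775627 y.w -0.9955188798522632
```

Request:
step_arm(steps=[1,0,0,-60,0,1,0,0,-60,0,1,0,0,-60,0,1,0,0,-60,0,1,0,0,-60,0,1,0,0,-60,0,1,0,0,-60,0])

```text
time_s: 4.85
tool_pos: [0.3002, -0.365, 0.8574]
tool_rot: [175.2, -31.1, -48.7]
force: [-41.7, -29.3, 5.2]
grip_width: 0.0871
grasp_force: 0.0
```

```bash
python3 st.py
```

```text
[-16.67   3.94  71.17  29.69  -1.57 117.62 -87.7 ] [ 0.3002 -0.365   0.8574] [175.2 -31.1 -48.7] z [ 0.277 -0.442 -0.853] t 4.85
tilt along u 31.43424061560661 side -1.2489203950883137 x.up 0.988165761076241 y.w -0.9945424211415022
```

```bash
cat > mv.py <<'E'
from h import *
from cell import env
from scipy.spatial.transform import Rotation as Ro
HY,HO=-55.49,(.5966,-.0594)
RH,OH=frame(*HO,HY)
def W(p): return RH@np.asarray(p)+OH
def tool():
    o=env.get_obs();return np.array(o['tool_pos']),Ro.from_euler('xyz',o['tool_rot'],degrees=True).as_matrix(),o
def to(X,roll=0):
    p,R,o=tool();d=R.T@(X-p)*1e3;return d.round(1)
E
python3 - <<'E'
from mv import *
p,R,o=tool();print(W(handle(.095)),to(np.array([.36,-.40,.55])))
print(R[:,1], RH[:,1]); x=R.T@(RH@UP);print('roll',np.degrees(np.arctan2(x[1],x[0])))
E
```

```text
[ 0.47419766 -0.02052569  0.2212881 ] [-102.5  -46.6  294.3]
[-0.776712   -0.62575886  0.0717239 ] [0.82402732 0.56655007 0.        ]
roll 5.993681399554449
```

Request:
step_arm(steps=[1,-17,-8,45,1,1,-17,-8,49,1,1,-17,-8,50,1,1,-17,-8,50,1,1,-17,-8,50,1,1,-17,-8,50,1,1,0,0,0,0])

```text
time_s: 5.72
tool_pos: [0.3365, -0.388, 0.6002]
tool_rot: [179.5, -28.2, -56.3]
force: [-1.2, -0.2, -0.6]
grip_width: 0.0869
grasp_force: 0.0
```

```bash
python3 st.py
python3 - <<'E'
from mv import *
p,R,o=tool();H=W(handle(.095));print('pre',to(H-R[:,2]*.12),'grasp',to(H))
E
```

```text
[  14.67  -16.92   17.4    81.62   16.5    88.36 -110.58] [ 0.3365 -0.388   0.6002] [179.5 -28.2 -56.3] z [ 0.254 -0.398 -0.881] t 5.725
tilt along u 28.191231467035134 side -0.9279440536477463 x.up 0.9854875884637281 y.w -0.9997878037183701
pre [-381.3 -320.5  102.5] grasp [-381.3 -320.5  222.5]
```

Request:
step_arm(steps=[1,-38,-32,10,0,1,-38,-32,10,0,1,-38,-32,10,0,1,-38,-32,10,0,1,-38,-32,10,0,1,-38,-32,10,0,1,-38,-32,10,0,1,-38,-32,10,0,1,-38,-32,10,0,1,-38,-32,10,0,1,0,0,0,0])

```text
time_s: 7.1
tool_pos: [0.4734, -0.0433, 0.4012]
tool_rot: [179.0, -26.9, -55.7]
force: [-0.3, -0.9, 1.5]
grip_width: 0.0872
grasp_force: 0.0
```

```bash
python3 st.py
python3 - <<'E'
from mv import *
p,R,o=tool();H=W(handle(.095));print('pre',to(H-R[:,2]*.12),'grasp',to(H))
x=R.T@(RH@UP);print('roll',np.degrees(np.arctan2(x[1],x[0])))
for n in("scene","top"): cv2.imwrite(f"pics/{n}1.png",env.read_camera(n)["image"][:,:,::-1])
a=cv2.imread("pics/scene1.png")[40:340,130:430];b=cv2.imread("pics/top1.png")[60:360,130:430]
cv2.imwrite("pics/c1.png",cv2.resize(np.hstack([a,b]),(800,400)))
E
```

```text
[  27.1   -16.    -34.29  101.94   15.54   79.89 -154.19] [ 0.4734 -0.0433  0.4012] [179.  -26.9 -55.7] z [ 0.241 -0.384 -0.892] t 7.1
tilt along u 26.916998332858547 side -1.0758617706063556 x.up 0.9814998003945202 y.w -0.9998193291908073
pre [-97.8 -16.2  31.9] grasp [-97.8 -16.2 151.9]
roll 0.033376903063436617
```

View pics/c1.png

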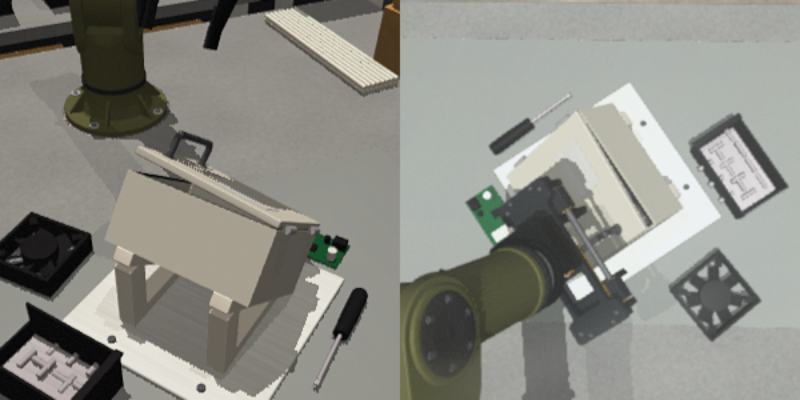

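Request:
step_arm(steps=[1,0,0,0,-10.6,1,0,0,0,-10.6,1,0,0,0,-10.6,1,0,0,0,-10.6,1,0,0,0,-10.6,1,0,0,0,-10.6,1,0,0,0,-10.6,1,0,0,0,-10.6,1,0,0,0,-10.6,1,0,0,0,-10.6,1,0,0,0,-10.6])

```text
time_s: 8.57
tool_pos: [0.4725, -0.0486, 0.4001]
tool_rot: [156.2, 12.5, 57.9]
force: [0.1, -1.2, 0.4]
grip_width: 0.087
grasp_force: 0.0
```

Request:
step_arm(steps=[1,0,0,0,-10.6,1,0,0,0,-10.6,1,0,0,0,-10.6,1,0,0,0,-10.6,1,0,0,0,-10.6,1,0,0,0,-10.4,1,0,0,0,0])

```text
time_s: 9.45
tool_pos: [0.4725, -0.0482, 0.3995]
tool_rot: [-179.1, 26.7, 123.7]
force: [-0.2, 0.4, 0.5]
grip_width: 0.0867
grasp_force: 0.0
```

```bash
python3 st.py
python3 - <<'E'
from mv import *
p,R,o=tool();H=W(handle(.095));print('pre',to(H-R[:,2]*.12),'grasp',to(H))
x=R.T@-(RH@UP);print('roll',np.degrees(np.arctan2(x[1],x[0])))
E
```

```text
[  1.73 -14.03 -14.29 102.71  21.89  82.21  19.73] [ 0.4725 -0.0482  0.3995] [-179.1   26.7  123.7] z [ 0.236 -0.383 -0.893] t 9.45
tilt along u 26.676635044918644 side -1.2756087760910226 x.up -0.9806563539862805 y.w 0.9996759855217805
pre [99.8 19.2 29.1] grasp [ 99.8  19.2 149.1]
roll -0.45963125332664206
```

Request:
step_arm(steps=[1,21,5,5,0,1,21,5,8,0,1,21,5,8,0,1,22,4,8,0,1,0,0,0,0])

```text
time_s: 10.07
tool_pos: [0.4519, 0.0154, 0.3333]
tool_rot: [-178.9, 26.6, 123.9]
force: [-0.1, -0.2, -0.0]
grip_width: 0.0872
grasp_force: 0.0
```

```bash
python3 st.py
python3 - <<'E'
from mv import *
for s in(0,.02):
  p,R,o=tool();H=W(handle(.095,s));print('pre',to(H-R[:,2]*.12),'grasp',to(H))
E
```

```text
[ -0.81 -13.88 -20.59 109.6   21.77  79.16   9.25] [0.4519 0.0154 0.3333] [-178.9   26.6  123.9] z [ 0.234 -0.383 -0.894] t 10.075
tilt along u 26.634474493142243 side -1.3787687770806396 x.up -0.980533818180355 y.w 0.999667201646717
pre [12.5  0.8 -0.9] grasp [ 12.5   0.8 119.1]
pre [-7.1  0.9 -4.8] grasp [ -7.1   0.9 115.2]
```

Request:
step_arm(steps=[0.7,1,0,30,0,0.7,2,0,30,0,0.7,2,1,30,0,0.7,1,0,27,0,0.7,0,0,0,0])

```text
time_s: 10.7
tool_pos: [0.477, -0.027, 0.2257]
tool_rot: [-178.8, 26.6, 123.7]
force: [0.1, -0.5, 1.6]
grip_width: 0.061
grasp_force: 0.0
```

Request:
step_arm(grip_force=25, steps=[0,0,0,0,0,0,0,0,0,0,0,0,0,0,0,0,0,0,0,0,0,0,0,0,0])

```text
time_s: 11.32
tool_pos: [0.4773, -0.025, 0.2264]
tool_rot: [-178.9, 26.7, 123.9]
force: [0.2, 0.7, -0.8]
grip_width: 0.0189
grasp_force: 0.0
```

```bash
python3 st.py
python3 - <<'E'
from mv import *
p,R,o=tool();print(to(W(handle(.095))),o['force'],o['grip_width'])
q=RH.T@(p-OH)-HINGE;print('up',q@UP,'y',q[1],'out',q@OUT,'th',np.arctan2(q@OUT,-q[1])-np.arctan2(45,198),'rad',np.hypot(q@OUT,q[1]),np.hypot(.198,.045))
E
```

```text
[  1.45  -8.83 -18.71 118.13  25.42  65.53   6.74] [ 0.4773 -0.025   0.2264] [-178.9   26.7  123.9] z [ 0.234 -0.383 -0.893] t 11.325
tilt along u 26.668692111921413 side -1.3737927878189624 x.up -0.980653494779289 y.w 0.9996742456882836
[ 7.1 -0.   2.2] [ 0.16600426  0.68771208 -0.78518879] 0.0188631012493926
up 0.007427117413581507 y -0.19281279548055508 out 0.0643344115442716 th 0.09857023080117619 rad 0.20326261488472017 0.20304925510821262
```

Request:
step_arm(steps=[0,0,0,0,0,0,0,0,0,0,0,0,0,0,0])

```text
time_s: 11.7
tool_pos: [0.4765, -0.0257, 0.226]
tool_rot: [-178.7, 26.7, 123.9]
force: [-5.2, -1.6, 2.8]
grip_width: 0.0087
grasp_force: 25.0
```

```bash
cat > arc.py <<'E'
from mv import *
import sys
p,R,o=tool();q=RH.T@(p-OH)-HINGE;ph0=np.arctan2(q@OUT,-q[1]);r=np.hypot(q@OUT,q[1])
print('th',ph0-np.arctan2(45,198),'r',r,o['grip_width'],o['grasp_force'],np.round(o['force'],1),o['time_s'])
pts=lambda ph:OH+RH@(HINGE+UP*(q@UP)+Y*(-r*np.cos(ph))+OUT*r*np.sin(ph))
ths=np.arange(ph0,float(sys.argv[1])+.2235+1e-6,.1)
P=[pts(t) for t in ths]
D=np.diff(P,axis=0)@R*1e3;print(D.round(0).tolist());print(P[-1],ths[-1]-.2235)
E
python3 arc.py 1.8; python3 st.py
```

```text
th 0.09500159666657634 r 0.2041381597404061 0.008692189414173431 25.009224358946085 [-5.2 -1.6  2.8] 11.7
[[4.0, 7.0, -19.0], [4.0, 9.0, -18.0], [3.0, 11.0, -17.0], [3.0, 12.0, -16.0], [3.0, 14.0, -15.0], [3.0, 15.0, -13.0], [2.0, 16.0, -12.0], [2.0, 18.0, -10.0], [2.0, 19.0, -8.0], [1.0, 19.0, -6.0], [1.0, 20.0, -5.0], [1.0, 20.0, -3.0], [0.0, 20.0, -1.0], [-0.0, 20.0, 1.0], [-1.0, 20.0, 3.0], [-1.0, 20.0, 5.0], [-1.0, 19.0, 7.0]]
[0.66715469 0.1951719  0.32070822] 1.7949781978072101
[  1.47  -8.82 -18.68 118.17  25.43  65.62   6.75] [ 0.4765 -0.0257  0.226 ] [-178.7   26.7  123.9] z [ 0.232 -0.385 -0.893] t 11.7
tilt along u 26.64893076875507 side -1.517320911502434 x.up -0.9805893266171168 y.w 0.9996094341335403
```

Request:
step_arm(steps=[0,4,7,-19,0,0,4,9,-18,0,0,3,11,-17,0,0,3,12,-16,0,0,3,14,-15,0])

```text
time_s: 12.32
tool_pos: [0.4905, 0.0476, 0.2933]
tool_rot: [-178.4, 26.6, 123.9]
force: [-8.8, -3.6, 2.1]
grip_width: 0.009
grasp_force: 25.0
```

```bash
python3 arc.py 1.8; python3 st.py
```

```text
th 0.5910424257146216 r 0.2051536728872272 0.009023667846128883 25.010245086159557 [-8.8 -3.6  2.1] 12.325
[[3.0, 15.0, -14.0], [2.0, 16.0, -12.0], [2.0, 18.0, -10.0], [2.0, 19.0, -9.0], [1.0, 19.0, -7.0], [1.0, 20.0, -5.0], [1.0, 20.0, -3.0], [0.0, 20.0, -1.0], [-0.0, 20.0, 1.0], [-1.0, 20.0, 3.0], [-1.0, 20.0, 5.0], [-1.0, 19.0, 7.0]]
[0.66650299 0.19560208 0.32174921] 1.7910190268552544
[ -1.95  -6.03 -23.5  107.85  24.9   76.55   2.49] [0.4905 0.0476 0.2933] [-178.4   26.6  123.9] z [ 0.227 -0.388 -0.894] t 12.325
tilt along u 26.621515533239716 side -1.8679140877085874 x.up -0.9805038779016059 y.w 0.999421998173768
```

Grip holding, low force; continue.

Request:
step_arm(steps=[0,3,15,-14,0,0,2,16,-12,0,0,2,18,-10,0,0,2,19,-9,0,0,1,19,-7,0])

```text
time_s: 12.95
tool_pos: [0.548, 0.1254, 0.3341]
tool_rot: [-178.8, 26.6, 124.0]
force: [-3.3, -1.6, -1.6]
grip_width: 0.009
grasp_force: 25.0
```

```bash
python3 arc.py 1.85; python3 st.py
```

```text
th 1.1063348803167612 r 0.20679683181835212 0.009020396219421151 24.992545545101166 [-3.3 -1.6 -1.6] 12.95
[[1.0, 20.0, -4.0], [1.0, 21.0, -2.0], [0.0, 21.0, -0.0], [-0.0, 21.0, 2.0], [-1.0, 20.0, 4.0], [-1.0, 20.0, 6.0], [-1.0, 19.0, 8.0]]
[0.66954673 0.19744301 0.32204417] 1.8063114814573948
[ -5.87   4.32 -27.42  93.87  28.78  84.13  -3.04] [0.548  0.1254 0.3341] [-178.8   26.6  124. ] z [ 0.232 -0.383 -0.894] t 12.95
tilt along u 26.603192318465148 side -1.4670468856651666 x.up -0.980432410439739 y.w 0.9996376764863996
```

Request:
step_arm(steps=[0,1,20,-3,0,0,1,20,-1,0,0,0,20,1,0,0,0,20,3,0,0,-1,20,5,0,0,-1,19,7,0,0,-1,19,9,0,0,0,0,0,0])

```text
time_s: 13.95
tool_pos: [0.6734, 0.1955, 0.3169]
tool_rot: [-179.7, 26.7, 123.8]
force: [4.8, 3.6, 9.4]
grip_width: 0.0087
grasp_force: 24.9
```

```bash
python3 arc.py 1.95; python3 st.py
```

```text
th 1.8294505832250616 r 0.20208621520007677 0.008740171291369019 24.93298463523388 [4.8 3.6 9.4] 13.95
[[-2.0, 18.0, 10.0]]
[0.69131011 0.20017866 0.30885904] 1.9294271843656947
[-11.61  22.55 -27.28  75.47  36.84  87.16  -6.32] [0.6734 0.1955 0.3169] [-179.7   26.7  123.8] z [ 0.246 -0.377 -0.893] t 13.95
tilt along u 26.734434143406993 side -0.5859272259893331 x.up -0.980844385215342 y.w 0.999895789890415
```

Request:
step_arm(steps=[0.25,0,0,0,0,0.25,0,0,0,0,0.25,0,0,0,0,0.25,0,2,-8,0,0.25,0,2,-10,0,0.25,0,3,-10,0,0.25,0,4,-15,0,0.25,0,3,-20,0,0.25,0,0,-20,0,0.25,0,0,0,0])

```text
time_s: 15.2
tool_pos: [0.6611, 0.2332, 0.3895]
tool_rot: [-179.1, 26.6, 123.9]
force: [0.5, 0.0, -0.6]
grip_width: 0.0216
grasp_force: 0.0
```

```bash
python3 arc.py 1.0; python3 st.py
```

```text
th 1.731370297937389 r 0.2801472088368878 0.021638560602818886 0.0 [ 0.5  0.  -0.6] 15.2
[-15.9   23.78 -27.96  65.71  37.39  96.82  -5.21] [0.6611 0.2332 0.3895] [-179.1   26.6  123.9] z [ 0.237 -0.381 -0.894] t 15.2
tilt along u 26.632069263985006 side -1.1532644080200471 x.up -0.9805213297628794 y.w 0.9997597541509434Traceback (most recent call last):
  File "arc.py", line 8, in <module>
    D=np.diff(P,axis=0)@R*1e3;print(D.round(0).tolist());print(P[-1],ths[-1]-.2235)
      ~~~~~~~~~~~~~~~~~^~
ValueError: matmul: Input operand 1 has a mismatch in its core dimension 0, with gufunc signature (n?,k),(k,m?)->(n?,m?) (size 3 is different from 0)
```

Request:
step_arm(steps=[0,0,0,-30,0,0,0,-45,0,0,0,0,-45,0,0,0,0,-45,0,0,0,0,-45,0,0,0,0,-45,0,0,0,0,-45,0,0,0,0,-45,0,0,0,0,-45,0,0,0,0,-40,0,0,0,0,0,0,0])

```text
time_s: 16.58
tool_pos: [0.3836, 0.068, 0.4102]
tool_rot: [-176.2, 27.3, 124.9]
force: [0.4, -0.8, -0.3]
grip_width: 0.0004
grasp_force: 0.0
```

```bash
python3 st.py
python3 - <<'E'
from mv import *
for n in("scene","top"): cv2.imwrite(f"pics/{n}2.png",env.read_camera(n)["image"][:,:,::-1])
a=cv2.imread("pics/scene2.png")[60:340,150:430];b=cv2.imread("pics/top2.png")[90:310,180:400]
cv2.imwrite("pics/c2.png",np.hstack([cv2.resize(a,(400,400)),cv2.resize(b,(400,400))]))
E
```

```text
[-18.03 -16.94 -15.36 103.84  23.03  95.19   2.88] [0.3836 0.068  0.4102] [-176.2   27.3  124.9] z [ 0.207 -0.413 -0.887] t 16.575
tilt along u 27.29777538859826 side -3.6592084604614814 x.up -0.9826651634116472 y.w 0.9979442803253626
```

View pics/c2.png

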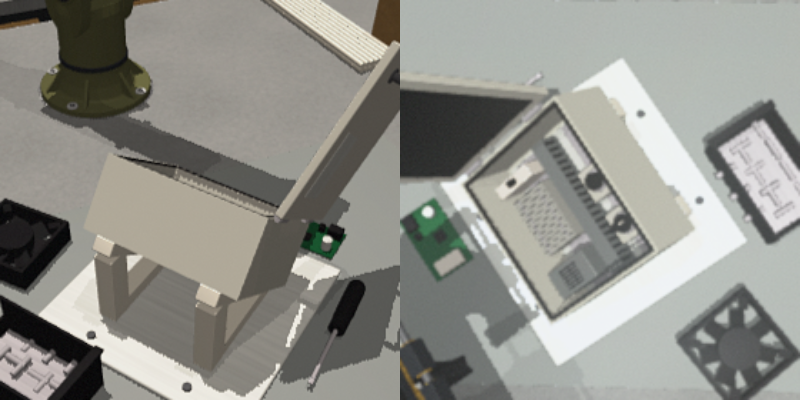

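Run:
```python
from mv import *
a=cv2.imread("pics/top2.png")[165:235,265:335]
a=cv2.convertScaleAbs(a,alpha=1.3)
cv2.imwrite("pics/c3.png",cv2.resize(a,(560,560),interpolation=cv2.INTER_CUBIC))
RC=np.array([-61.6,0,170.4])/1e3
for y in(-.07,-.0575,-.045,0,.0125,.025):
    X=W(RC+UP*(.1-.003-.057)-OUT*.052+Y*y);p=proj("top",X);print(y,X.round(4),p.round(1),((p-[265,165])*8).round())
g=cv2.cvtColor(a,cv2.COLOR_BGR2GRAY);n,l,s,c=cv2.connectedComponentsWithStats((g<60).astype(np.uint8))
for i in range(1,n):
    if s[i,4]>12: print(s[i],c[i]*8)
```

```text
-0.07 [ 0.54   -0.1007  0.1541] [304.3 219.4] [315. 436.]
-0.0575 [ 0.5503 -0.0936  0.1541] [301.3 214.8] [290. 399.]
-0.045 [ 0.5606 -0.0865  0.1541] [298.2 210.3] [266. 362.]
0 [ 0.5977 -0.061   0.1541] [287.2 193.8] [178. 231.]
0.0125 [ 0.608  -0.0539  0.1541] [284.2 189.3] [154. 194.]
0.025 [ 0.6183 -0.0468  0.1541] [281.2 184.8] [130. 158.]
```

View pics/c3.png

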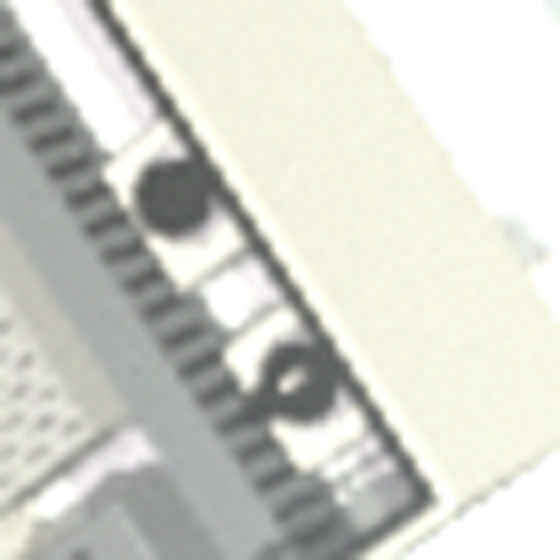

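Run:
```python
from mv import *
im=cv2.imread("pics/top2.png")[165:235,265:335];g=cv2.convertScaleAbs(im,alpha=1.3)
g=cv2.cvtColor(g,cv2.COLOR_BGR2GRAY)
m=(g<110).astype(np.uint8);mm=np.zeros_like(m);cv2.circle(mm,(22,25),7,1,-1)
ys,xs=np.where((m&mm)>0);print(len(xs),xs.mean(),ys.mean())
RC=np.array([-61.6,0,170.4])/1e3
for p in((265+173/8-.5+.06,165+197/8-.5+.06),(265+xs.mean(),165+ys.mean())):
    o,d=ray("top",p);oh,dh=RH.T@(o-OH)-RC,RH.T@d
    t=(-.052-oh@OUT)/(dh@OUT);X=oh+t*dh;print('y',X[1],'up',X@UP,'(expect .040)',W(X+RC))
```

```text
70 22.1 23.785714285714285
y 0.00981919498633646 up 0.04467948877828897 (expect .040) [ 0.60787108 -0.05846183  0.15695194]
y 0.009206203614135905 up 0.04736084852666005 (expect .040) [ 0.60856255 -0.06054952  0.158603  ]
```

```bash
cat > bt.py <<'E'
from mv import *
p,R,o=tool();RC=np.array([-61.6,0,170.4])/1e3
C=W(RC+UP*.044-OUT*.052+Y*.008)
def tgt(back): return C+RH@UP*.001+.0095*R[:,0]-(.019+back)*R[:,2]
for b in(.08,.03,.005,0): print(b,to(tgt(b)))
print('press dir in tool (per mm)',(R.T@RH@-OUT).round(3));q=RH.T@(p-OH)-RC;print('TCP up,y,out',q@UP,q[1],q@OUT,'F.n',RH@OUT@o['force'])
E
python3 bt.py
```

```text
0.08 [-78.1 133.1 223.3]
0.03 [-78.1 133.1 273.3]
0.005 [-78.1 133.1 298.3]
0 [-78.1 133.1 303.3]
press dir in tool (per mm) [-0.186  0.065  0.981]
TCP up,y,out 0.02041938980205165 -0.1035861240554331 0.2889885486442275 F.n -0.4006272232850055
```

Request:
step_arm(steps=[0,-15,26,40,0,0,-15,26,40,0,0,-16,27,40,0,0,-16,27,40,0,0,-16,27,40,0,0,0,0,20,0,0,0,0,0,0])

```text
time_s: 17.55
tool_pos: [0.5798, -0.0122, 0.241]
tool_rot: [-175.9, 27.2, 124.5]
force: [-0.2, -0.0, 0.4]
grip_width: 0.0005
grasp_force: 0.0
```

```bash
python3 st.py; python3 bt.py
python3 - <<'E'
from mv import *
for n in("scene","top"): cv2.imwrite(f"pics/{n}3.png",env.read_camera(n)["image"][:,:,::-1])
a=cv2.imread("pics/scene3.png")[60:340,150:430];b=cv2.imread("pics/top3.png")[90:310,180:400]
cv2.imwrite("pics/c4.png",np.hstack([cv2.resize(a,(400,400)),cv2.resize(b,(400,400))]))
E
```

```text
[-11.41   5.17  -6.46 103.48  29.69  70.07   5.65] [ 0.5798 -0.0122  0.241 ] [-175.9   27.2  124.5] z [ 0.199 -0.416 -0.887] t 17.55
tilt along u 27.16094866974271 side -4.086882827676572 x.up -0.9823107963316889 y.w 0.997457003153225
0.08 [-0.5  2.2  0.5]
0.03 [-0.5  2.2 50.5]
0.005 [-0.5  2.2 75.5]
0 [-0.5  2.2 80.5]
press dir in tool (per mm) [-0.188  0.07   0.98 ]
TCP up,y,out 0.05386828693418368 0.012956535426895278 0.047491474366376095 F.n 0.3687013251940912
```

View pics/c4.png

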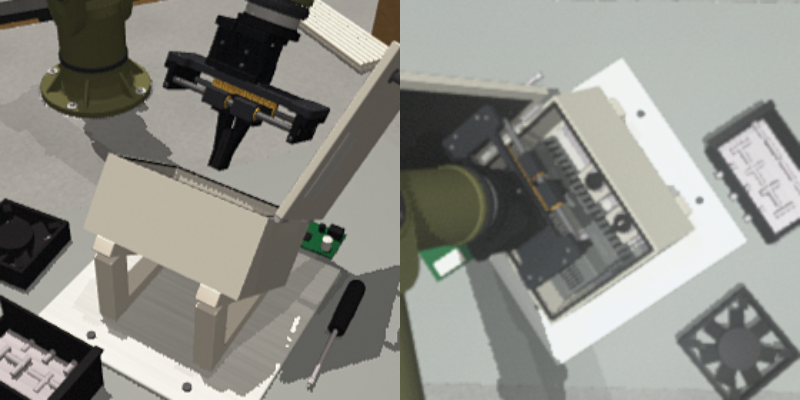

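Request:
step_arm(steps=[0,0,0,0,-9,0,0,0,0,-9,0,0,0,0,0])

```text
time_s: 18.02
tool_pos: [0.5808, -0.0077, 0.2449]
tool_rot: [-167.6, 24.8, 144.4]
force: [0.0, -0.5, 0.4]
grip_width: 0.0006
grasp_force: 0.0
```

```bash
sed -i 's/Y\*.008/Y*.007/' bt.py; python3 bt.py
python3 - <<'E'
from mv import *
p,R,o=tool();print('level of tool y vs cap plane',R[:,1]@(RH@OUT),'x',R[:,0]@(RH@OUT))
E
```

```text
0.08 [ 0.1 -6.   5.7]
0.03 [ 0.1 -6.  55.7]
0.005 [ 0.1 -6.  80.7]
0 [ 0.1 -6.  85.7]
press dir in tool (per mm) [-0.196  0.     0.981]
TCP up,y,out 0.05383144681936423 0.016274487033465356 0.05246665977667253 F.n 0.019571037634786848
level of tool y vs cap plane -0.00027773368516150875 x 0.19586992906099684
```

Tool y is exactly level with the cap plane. Approaching to about 6 mm off the cap.

Request:
step_arm(steps=[0,0,-3,25,0,0,0,-3,25,0,0,0,0,20,0,0,0,0,9,0,0,0,0,0,0])

```text
time_s: 18.65
tool_pos: [0.5929, -0.0451, 0.1745]
tool_rot: [-167.5, 24.7, 144.5]
force: [-0.2, 0.1, 0.4]
grip_width: 0.0005
grasp_force: 0.0
```

```bash
python3 bt.py
python3 - <<'E'
from mv import *
a=env.read_camera("top")["image"][155:245,245:345,::-1]; s=env.read_camera("scene")["image"][100:280,200:400,::-1]
cv2.imwrite("pics/c5.png",np.hstack([cv2.resize(a,(400,360)),cv2.resize(s,(400,360))]))
E
```

```text
0.08 [ -0.8   0.4 -74.7]
0.03 [ -0.8   0.4 -24.7]
0.005 [-0.8  0.4  0.3]
0 [-0.8  0.4  5.3]
press dir in tool (per mm) [-0.197  0.002  0.981]
TCP up,y,out 0.04012130547644529 0.005034553773259936 -0.026140480694675682 F.n 0.4490722329786241
```

View pics/c5.png

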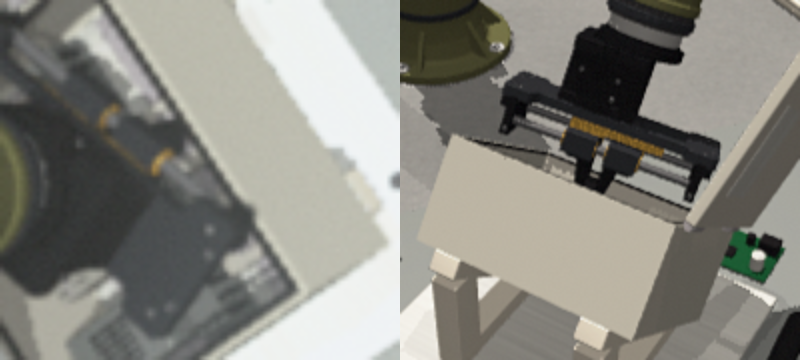

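Request:
step_arm(steps=[0,-0.4,0,2,0,0,-0.4,0,2,0])

```text
time_s: 19.0
tool_pos: [0.5945, -0.0469, 0.1715]
tool_rot: [-167.5, 24.7, 144.6]
force: [0.8, -0.1, 0.2]
grip_width: 0.0008
grasp_force: 0.0
```

Request:
step_arm(steps=[0,-0.4,0,2,0])

```text
time_s: 19.12
tool_pos: [0.5951, -0.0481, 0.1696]
tool_rot: [-167.5, 24.7, 144.6]
force: [0.1, 1.6, 1.5]
grip_width: 0.0005
grasp_force: 0.9
```

Request:
step_arm(steps=[0,-0.4,0,2,0])

```text
time_s: 19.25
tool_pos: [0.5958, -0.049, 0.1681]
tool_rot: [-167.5, 24.7, 144.6]
force: [-1.0, 2.0, 2.7]
grip_width: 0.0003
grasp_force: 1.4
```

```bash
python3 bt.py
```

```text
0.08 [  0.8   0.1 -82.6]
0.03 [  0.8   0.1 -32.6]
0.005 [ 0.8  0.1 -7.6]
0 [ 0.8  0.1 -2.6]
press dir in tool (per mm) [-0.197  0.001  0.981]
TCP up,y,out 0.04006370355095239 0.005251641639383484 -0.03422943588429428 F.n 3.5066776003574165
```

Request:
step_arm(steps=[0,-0.4,0,2,0])

```text
time_s: 19.38
tool_pos: [0.5965, -0.05, 0.1665]
tool_rot: [-167.5, 24.7, 144.6]
force: [-1.5, 1.2, 2.6]
grip_width: 0.0001
grasp_force: 2.0
```

Request:
step_arm(steps=[0,-0.4,0,2,0])

```text
time_s: 19.5
tool_pos: [0.5972, -0.051, 0.165]
tool_rot: [-167.5, 24.6, 144.6]
force: [-5.4, 3.9, 9.7]
grip_width: 0.0006
grasp_force: 5.9
```

```bash
python3 bt.py
```

```text
0.08 [  1.6   0.1 -86.5]
0.03 [  1.6   0.1 -36.5]
0.005 [  1.6   0.1 -11.5]
0 [ 1.6  0.1 -6.5]
press dir in tool (per mm) [-0.197  0.001  0.981]
TCP up,y,out 0.04006724782712421 0.005263218815729451 -0.03818275186395537 F.n 11.488533441198037
```

Request:
step_arm(steps=[0,-0.1,0,0.6,0,0,0,0,0,0,0,0,0,0,0])

```text
time_s: 19.88
tool_pos: [0.5972, -0.051, 0.1651]
tool_rot: [-167.5, 24.6, 144.6]
force: [-4.5, 2.9, 8.5]
grip_width: 0.0008
grasp_force: 4.7
```

Request:
step_arm(steps=[0,0,0,0,0,0,0,0,-3,0,0,0,0,-12,0,0,0,0,-25,0,0,0,0,-40,0,0,0,0,-40,0,0,0,0,-40,0,0,0,-30,-40,0,0,0,-40,0,0,0,0,-40,0,0,0,0,-40,0,0,0,0,0,0,0])

```text
time_s: 21.38
tool_pos: [0.4589, -0.0831, 0.3728]
tool_rot: [-167.6, 24.8, 144.3]
force: [1.5, 0.3, 0.8]
grip_width: 0.0008
grasp_force: 0.0
```

```bash
python3 st.py
python3 - <<'E'
from mv import *
print(env.get_obs()['force'])
for n in("scene","top"): cv2.imwrite(f"pics/{n}6.png",env.read_camera(n)["image"][:,:,::-1])
a=cv2.imread("pics/scene6.png")[60:340,130:430];b=cv2.imread("pics/top6.png")[90:310,180:400]
cv2.imwrite("pics/c6.png",np.hstack([cv2.resize(a,(400,400)),cv2.resize(b,(400,400))]))
E
```

```text
[ -8.49 -15.    -3.54 107.04  25.97  81.44  37.1 ] [ 0.4589 -0.0831  0.3728] [-167.6   24.8  144.3] z [ 0.206 -0.413 -0.887] t 21.375
tilt along u 27.298066160966567 side -3.6762055293869818 x.up -0.9314245142893124 y.w 0.949546900090581
[1.51728039 0.2587682  0.78797061]
```

View pics/c6.png

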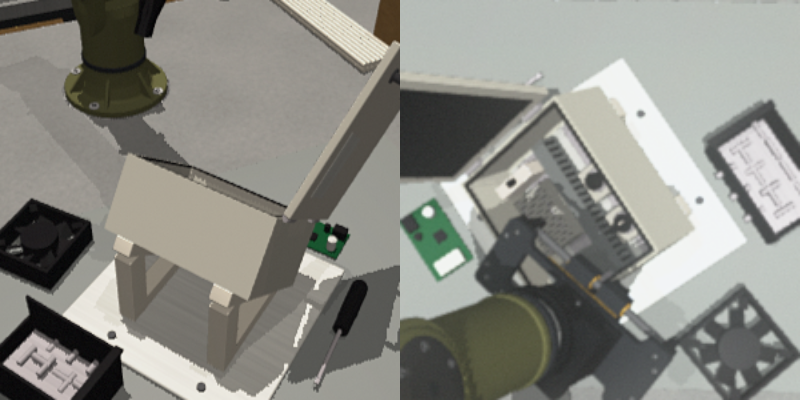

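```bash
python3 -c "
from cell import env
print(env.sign_off())"
```

```text
the job is handed in; nothing more can be done
None
```

I handed the job in at 21.4 s: the door stands open at about 105°, and the button was pressed to its end stop for about 0.5–0.6 s and released. The switch and loose things were not touched, and joints 3 and 4 briefly read 0.01–0.02° past their listed range while I tilted the tool.

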